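# Steer a laser spot into the ring with the two mirror screws

### The job

Steer the red laser spot into the ring on the white screen: turn the two round thumb knobs on top of the mirror mount one after the other until the whole spot lies inside the ring with the cross ticks (not the square), then let go.

Things in the scene. Friction and masses are not known exactly. Their poses are not given: they have to be found in the camera images.
- side_knob_grip (a point): LEFT of two upright round metal thumb knobs, 84 mm apart, on top of the black mirror mount; each 24 mm wide, 30 mm tall, vertical axis, 6 mm clear under it. Point: on the axis, 13 mm below the knob's top. Axes fixed to the mount (do not turn): y from right to left knob, z up. Counter-clockwise from above moves the spot left, 40 mm per rad; stays where left; needs 0.5 to 1 rad, either way.
- tilt_knob_grip (a point): RIGHT of the two knobs; same size, point and axes as the left one. Counter-clockwise seen from above moves the spot up the screen, clockwise down, by 40 mm per rad along the leaning screen. Needs 0.5 to 0.9 rad counter-clockwise. Both knobs: friction about 0.05 N m, stops 1.25 rad either side of mid-travel, which has the spot at the screen's centre.
- spot_center (a point): Centre of the red laser spot, 12 mm across, on the white screen (150 mm wide, 130 mm high, leaning back 40 degrees, top away from the robot) at the far side of the breadboard, behind the mirror mount.
- ring_center (a point): Centre of the ring mark on the screen: a dark circle, 32 mm inside and 38 mm outside diameter, with four short ticks across its line. The dark 38 mm square outline beside it, left or right, is the wrong mark. Axes: y level along the screen to the left, x level away from the robot, z vertical; up the screen is 0.64 x + 0.77 z.

How it is judged (in metres and radians):
At the end, for the whole second after the job is handed in: The centre of the laser spot rests within 10 mm of the centre of the ring mark, so that the whole spot lies inside the ring, with both knobs released (distance between spot_center and ring_center below 0.01 m); the robot touches nothing.
It also fails if it takes over 45 s, if anything falls off the work surface, if the arm or the gripper's body presses on something with over 40 N, if the wrist force passes 120 N, or if a joint passes its speed limit or range.

### The arm

A 7-joint arm with a two-finger parallel gripper is mounted at the origin on a cart in front of the work surface, level with it; the furniture and walls round the work are solid. World frame = base frame: x ahead of the robot, y to its left, z up, the work surface at z = 0. Lengths are in mm, angles in rad, forces in N, time in s.
With the tool pointing down it reaches from about 400 to 875 mm from the base axis. Payload 19.3 kg.
Tool frame: the origin (TCP) lies at the very end of the fingers, on their centre line; the grasp point (between the pads) lies 19 mm behind it (grip_point_offset is the z of the grasp point in the tool frame, in mm); z points along the fingers, x is the direction in which the jaws open and shut, and the axes are right-handed (so a half turn about z gives the same grasp; the last joint's range is limited). The gripper opens to 85 mm and grips with 20 to 120 N. Pads are 22 mm wide; open, the fingers measure 114 mm over their backs; the gripper's body (76 mm by 85 mm) begins 54 mm behind the grasp point. The pads swing forward as they close: fully open they stand 13 mm farther back than shut.
Start: joints at [1.089, 0.521, -0.036, 1.599, 0.021, 1.021, -0.113], TCP at [250.134, -572.754, 231.291] pointing down, gripper open.
Joint ranges: [-2.91, 2.91], [-0.3, 2.13], [-1.5, 1.42], [0.17, 2.43], [-1.26, 4.41], [0.16, 1.93], [-2.52, 2.52]. Speed limits (rad/s): [1.89, 1.89, 2.39, 2.39, 3.01, 3.01, 3.01].

### API

Orientations are given as a 3x3 rotation matrix whose columns are the frame's x, y, z axes.
In Python, from workcell import movep, movel, goto_joints, open_gripper, clamp, wait, inverse_kinematics, read_state, camera, PlanningError, finish_job, grip_point_offset gives the robot as it stands. Calls block until the motion is done:
- movep(position, orientation): joint-space move of the TCP to a pose.
- movel(position, frame=None, max_speed=150, guard=None): straight line of the TCP; frame=None keeps the orientation; max_speed is the mean speed in mm/s. With guard (N) it stops when the force on the tool has changed by that much, and returns True; else False.
- goto_joints(angles): joint-space move.
- open_gripper() and clamp(): open the fingers fully, or close them until they stop; the grip force is fixed at half the most.
- wait(seconds).
- inverse_kinematics(position, orientation): joint angles nearest the present ones, or None.
- read_state(): the state.
- camera(name): name is "scene" or "top"; returns a dict with "image" (384x512x3 uint8, blue, green, red), "range_z" (384x512 float32, mm along the optical axis (not along the pixel's ray), 0 where there is no reading), "fx", "fy", "cx", "cy" (pixels), "cam_to_world" (4x4, takes a point from camera to world coordinates). Camera axes: x right, y up, looking along -z (the intrinsics and any distortion apply to the point x, -y, -z); pixel columns grow to the right and rows downward; lengths in mm; the calibration is good to about 2 mm. A picture is of the moment at which its call begins.
A pose or a line that the arm cannot do raises PlanningError and nothing moves.
- finish_job(): hands the job in, once; it reports no verdict.
The state is a dict: "time": time; "qpos": joint angles; "qvel": joint speeds; "joint_efforts": joint torques, N m; "eef_pos": TCP position; "tool_rot": TCP orientation; "ft_force": force on the tool from outside, world axes, zero at the start; "torque": the same for the moment, N m; "finger_gap": finger opening in mm.
Only numpy, scipy, OpenCV 4.12 (cv2) and the standard library are available. Lean on these libraries where they do the work, as an engineer would, in place of code of your own. Each camera call takes 0.05 s, during which the arm holds its last target.

## Working session

There is one attempt and no reset: what is moved stays moved. The work goes in short steps, each a Python script; the robot and the scene stay as the last script left them, time stands still between calls to the robot, and variables do not carry over. Pictures are saved under pics/ and viewed, and the job is handed in when it is done.

```bash
mkdir -p pics; ls; python3 - <<'E'
from workcell import *
import cv2,numpy as np
for n in("scene","top"):
    c=camera(n);cv2.imwrite(f"pics/{n}0.png",c["image"]);np.savez(f"{n}0.npz",**c)
    print(n,c["fx"],c["fy"],c["cx"],c["cy"],np.round(c["cam_to_world"],3).tolist(),[k for k in c])
s=read_state();print(s["time"],s["finger_gap"],grip_point_offset,np.round(s["tool_rot"],3).tolist())
E
```

```text
pics
scene 434.5854252920851 434.5854252920851 249.33352047294468 193.98801386814034 [[0.812, 0.434, -0.39, 250.48], [-0.583, 0.62, -0.525, -482.201], [0.014, 0.654, 0.756, 820.585], [0.0, 0.0, 0.0, 1.0]] ['image', 'range_z', 'fx', 'fy', 'cx', 'cy', 'cam_to_world']
top 498.2233281421697 498.2233281421697 259.24608627046246 185.81110288481827 [[-0.028, 0.987, -0.156, 454.514], [-0.999, -0.023, 0.037, 6.948], [0.033, 0.157, 0.987, 1035.113], [0.0, 0.0, 0.0, 1.0]] ['image', 'range_z', 'fx', 'fy', 'cx', 'cy', 'cam_to_world']
0.1 85.25782363675813 -18.700000000000003 [[0.4, -0.916, -0.0], [-0.916, -0.4, 0.001], [-0.001, 0.0, -1.0]]
```

View pics/scene0.png

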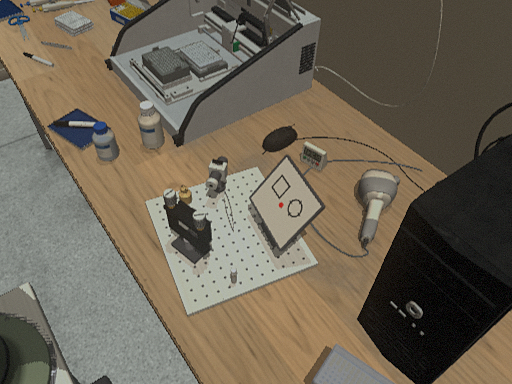

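View pics/top0.png

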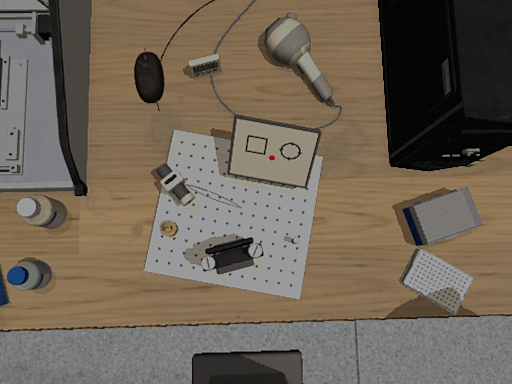

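The scene view shows the mount's knobs at about (169,197) and (200,220), the spot near (281,205) and the ring near (294,208). In the top view the knobs are near (208,263) and (256,250), the spot at (272,158), the ring at (290,151) and the square at (256,145). Next I'll zoom in.

```bash
cat > h.py <<'E'
import numpy as np,cv2
def ray(c,u,v):
    M=np.array(c["cam_to_world"]);d=np.array([(u-c["cx"])/c["fx"],-(v-c["cy"])/c["fy"],-1.0])
    return M[:3,3],M[:3,:3]@d
def onz(c,u,v,z):
    o,d=ray(c,u,v);return o+d*(z-o[2])/d[2]
def rng(c,u,v):
    o,d=ray(c,u,v);r=c["range_z"][int(round(v)),int(round(u))];return o+d*r
def tri(c1,p1,c2,p2):
    o1,d1=ray(c1,*p1);o2,d2=ray(c2,*p2);s=np.linalg.lstsq(np.c_[d1,-d2],o2-o1,rcond=None)[0]
    a=o1+d1*s[0];b=o2+d2*s[1];return (a+b)/2,np.linalg.norm(a-b)
def px(c,P):
    M=np.array(c["cam_to_world"]);q=M[:3,:3].T@(np.array(P)-M[:3,3]);return c["cx"]-c["fx"]*q[0]/q[2],c["cy"]+c["fy"]*q[1]/q[2]
E
python3 - <<'E'
import cv2,numpy as np
from h import *
t=dict(np.load("top0.npz"));s=dict(np.load("scene0.npz"))
a=t["image"][225:285,190:290];b=t["image"][110:195,220:330]
c=s["image"][170:270,145:235]
d=s["image"][150:255,240:330]
z=lambda i,w,h:cv2.resize(i,(w,h),interpolation=cv2.INTER_NEAREST)
cv2.imwrite("pics/z1.png",np.vstack([np.hstack([z(a,400,240),z(b,400,309)[:240]]),np.hstack([z(c,324,360),z(d,309,360),np.zeros((360,167,3),np.uint8)])]))
for n,c in(("t",t),("s",s)):
    im=c["image"].astype(int);m=((im[...,2]>150)&(im[...,1]<90)&(im[...,0]<90)).astype(np.uint8)
    N,l,st,ce=cv2.connectedComponentsWithStats(m)
    print(n,[(st[i][4],ce[i].round(2)) for i in range(1,N)])
    for i in range(1,N): print(rng(c,*ce[i]))
# knob tops
np.set_printoptions(precision=0,suppress=True,linewidth=200)
P=np.array([[rng(t,u,v)[2] for u in range(198,270,2)] for v in range(236,280,2)]);print(P)
E
```

```text
t [(np.int32(20), array([271.6, 157.4]))]
[653.22376368 -52.16057386 115.70145088]
s [(np.int32(18), array([280.5 , 204.78]))]
[652.1761652  -52.43170751 112.23883053]
[[  13.   13.    8.   14.    9.   15.   15.   13.   10.   13.   11.   15.   12.   13.   13.   12.   15.   15.   14.   12.   12.   11.   11.   12.   11.   13.   13.    7.   16.   13.   14.   15.
    14.   14.   12.   11.]
 [  14.   13.   13.   14.   13.   12.   12.   13.   11.   12.   12.   14.   15.   14.   13.   12.   15.   15.   14.   17.   12.  113.  106.  101.  122.  123.  121.  122.   11.   13.   16.   11.
    12.   14.   13.   14.]
 [  14.   12.   12.   16.   13.   11.   15.   15.   11.   16.    8.   10.   15.   15.   10.   10.  117.  120.  119.  117.  121.  125.  125.  120.  123.  124.  125.  123.   13.   13.   12.   12.
    10.   11.   12.   10.]
 [  19.   14.   14.   12.   14.   15.   10.   11.   12.   11.   13.   14.   13.  118.  122.  122.  120.  125.  123.  122.  123.  126.  123.  122.  122.  119.  121.  103.   15.   16.   14.   13.
    16.   12.   13.   19.]
 [  17.   11.   11.   10.   12.   12.   14.   14
[... 3230 characters left out ...]
14.   13.
    10.   14.   14.   14.]
 [  14.   12.   12.   12.   13.   13.   13.   13.   16.   13.   12.   13.    9.   14.   13.   18.   10.   12.   12.   13.   16.   15.   16.   13.   13.   15.   10.   15.   13.   14.   13.   11.
    12.   13.   12.   13.]
 [  15.   14.   11.   13.   15.   12.   13.   16.   14.   17.   13.   14.   12.   12.   13.   12.   12.   16.   15.   14.   13.   11.   16.   12.   14.   12.   14.   14.   14.   13.   14.   13.
  1035.   16.   12.   15.]
 [  12.   11.   13.   15.   17.   11.   13.   11.   12.   15.   10.   12.   12.   15.   12.   15.   14.   17.   12.   14.   12.   13.   14.   13.   12.   12.   12.   15.   16.   13.   13.   14.
    14.   17.   12.   14.]]
```

View pics/z1.png

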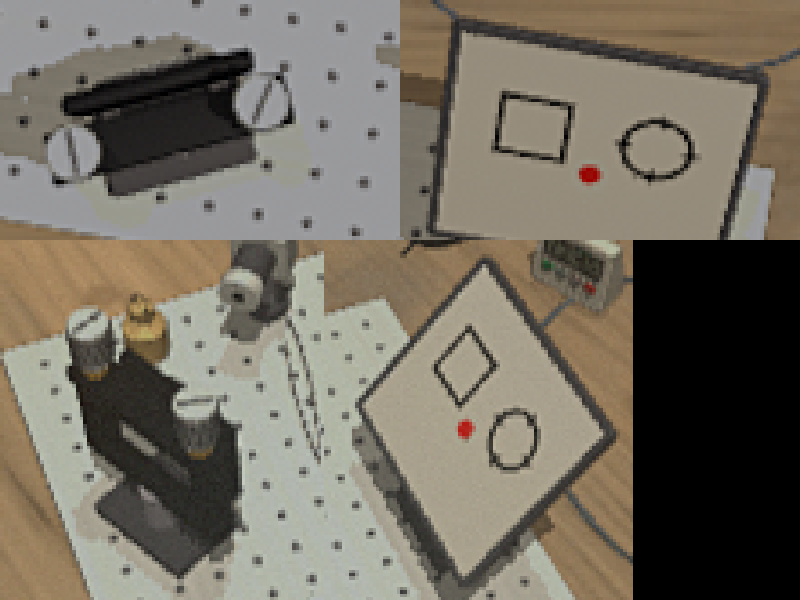

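```bash
cat >> h.py <<'E'
def spot_px(c):
    im=c["image"].astype(int);m=((im[...,2]>120)&(im[...,1]<90)&(im[...,0]<90)).astype(np.uint8)
    N,l,st,ce=cv2.connectedComponentsWithStats(m)
    k=[i for i in range(1,N) if st[i][4]>=8]
    return [(ce[i],st[i][4]) for i in k]
E
python3 - <<'E'
import cv2,numpy as np
from h import *
np.set_printoptions(precision=2,suppress=True,linewidth=200)
t=dict(np.load("top0.npz"));s=dict(np.load("scene0.npz"))
m=(t["range_z"]>0)
v,u=np.mgrid[230:285,190:290]
P=np.array([[rng(t,a,b) for a in range(190,290)] for b in range(230,285)])
k=((P[...,2]>160)&(P[...,2]<180)).astype(np.uint8)
N,l,st,ce=cv2.connectedComponentsWithStats(k)
ctr=[]
for i in range(1,N):
    if st[i][4]<20: continue
    c=ce[i]+[190,230];z=np.median(P[...,2][l==i]);q=onz(t,*c,z);ctr.append(q)
    print("knob",c,st[i],q)
print(np.linalg.norm(ctr[0]-ctr[1]))
# scene cross-check: project
for q in ctr: print("scene px",px(s,q))
# marks
for n,c,R in(("t",t,(225,310,120,180)),("s",s,(255,325,160,250))):
    g=cv2.cvtColor(c["image"],cv2.COLOR_BGR2GRAY)
    u0,u1,v0,v1=R
    b=(g[v0:v1,u0:u1]<95).astype(np.uint8)
    im=c["image"].astype(int)[v0:v1,u0:u1]; b[(im[...,2]-im[...,1])>50]=0
    N,l,st,ce=cv2.connectedComponentsWithStats(b)
    for i in range(1,N):
        if 20<st[i][4]<400:
            cc=np.array([st[i][0]+(st[i][2]-1)/2+u0,st[i][1]+(st[i][3]-1)/2+v0]);print(n,st[i],ce[i]+[u0,v0],cc)
    print(spot_px(c))
E
```

```text
knob [255.05 249.95] [ 58  13  15  15 153] [479.27 -14.92 167.7 ]
knob [208.02 262.48] [ 11  26  15  14 162] [460.16  66.33 167.89]
83.4677891500147
scene px (np.float64(199.1267754753517), np.float64(214.06123895840744))
scene px (np.float64(169.51337852231484), np.float64(192.0144878033091))
t [  0   0  40  60 346] [234.44 153.94] [244.5 149.5]
t [ 24   0  61  12 220] [282.8  124.45] [279.  125.5]
t [ 20  15  23  20 111] [256.12 144.42] [256.  144.5]
t [54 22 22 18 96] [290.26 150.78] [289.5 150.5]
t [82 48  3 12 22] [308.27 174.5 ] [308.  173.5]
[(array([271.36, 157.32]), np.int32(22))]
s [ 0  0 28 33 78] [268.77 175.  ] [268.5 176. ]
s [52  0 14  7 47] [314.21 161.85] [313.5 163. ]
s [17 15 18 24 72] [280.74 186.25] [280.5 186.5]
s [33 39 14 18 67] [294.3 207.9] [294.5 207.5]
[(array([280.5 , 204.78]), np.int32(18))]
```

```bash
cat >> h.py <<'E'
def plane(c):
    pts=np.array([rng(c,u,v) for v in range(128,178,2) for u in range(242,306,2)])
    pts=pts[(pts[:,2]>40)&(pts[:,2]<200)]
    for _ in range(4):
        c0=pts.mean(0);n=np.linalg.svd(pts-c0)[2][2];r=(pts-c0)@n;pts=pts[abs(r)<max(4,2.5*r.std())]
    return c0,n*np.sign(n[2])
def onpl(c,u,v,c0,n):
    o,d=ray(c,u,v);return o+d*(n@(c0-o))/(n@d)
E
python3 - <<'E'
from h import *
np.set_printoptions(precision=2,suppress=True)
t=dict(np.load("top0.npz"));s=dict(np.load("scene0.npz"))
c0,n=plane(t);print(c0,n,np.degrees(np.arccos(n[2])))
y=np.cross([0,0,1],n)*1;y/=np.linalg.norm(y);y*=np.sign(y[1]);up=np.cross(n,y);up*=np.sign(up[2]);print(y,up)
np.savez("pl.npz",c0=c0,n=n,y=y,up=up)
for nm,c,sp,ri,sq in(("t",t,(271.36,157.32),(290.26,150.78),(256.1,144.4)),("s",s,(280.5,204.78),(294.3,207.9),(280.6,186.3))):
    S,R,Q=[onpl(c,*p,c0,n) for p in(sp,ri,sq)]
    print(nm,S,R,Q,"left/up",(R-S)@y,(R-S)@up,"sq",(Q-S)@y,(Q-S)@up)
print(tri(t,(271.36,157.32),s,(280.5,204.78)),tri(t,(290.26,150.78),s,(294.3,207.9)))
from workcell import *
for C in([460.2,66.3],[479.3,-14.9]):
  for a in np.arange(-1.6,1.7,.2):
    x=np.array([np.cos(a),np.sin(a),0]);z=np.array([0,0,-1.]);F=np.c_[x,np.cross(z,x),z]
    q=inverse_kinematics([*C,137],F);print(C,round(a,1),None if q is None else np.round(q,2))
E
```

```text
[661.74 -54.62 120.79] [-0.75  0.16  0.64] 50.02394440841493
[ 0.2   0.98 -0.  ] [ 0.63 -0.13  0.77]
t [654.3  -51.98 111.47] [662.22 -86.59 129.07] [675.64 -23.12 129.43] left/up -32.286571024303555 22.962597766605935 sq 32.5789101545048 23.43562712718543
s [653.35 -51.18 110.16] [661.48 -84.66 127.74] [675.   -22.16 128.45] left/up -31.144409110849022 22.938570838324903 sq 32.792296071377706 23.86418740354158
(array([653.82, -51.69, 110.62]), np.float64(1.4713855199196935)) (array([661.24, -86.08, 129.7 ]), np.float64(1.8372142840767187))
[460.2, 66.3] -1.6 [ 0.    0.43 -0.35  2.08  0.23  0.66 -2.1 ]
[460.2, 66.3] -1.4 [ 0.03  0.43 -0.38  2.08  0.25  0.67 -1.92]
[460.2, 66.3] -1.2 [ 0.06  0.44 -0.41  2.08  0.28  0.67 -1.74]
[460.2, 66.3] -1.0 [ 0.08  0.44 -0.45  2.08  0.3   0.68 -1.56]
[460.2, 66.3] -0.8 [ 0.11  0.45 -0.48  2.08  0.32  0.69 -1.38]
[460.2, 66.3] -0.6 [ 0.13  0.45 -0.51  2.08  0.34  0.69 -1.21]
[460.2, 66.3] -0.4 [ 0.16  0.46 -0.55  2.08  0.37  0.7  -1.03]
[460.2, 66.3] -0.2 [ 0.18  0.46 -0.58  2.07  0.39  0.71 -0.85]
[460.2, 66.3] -0.0 [ 0.2   0.47 -0.61  2.07  0.41
[... 889 characters left out ...]
.95]
[479.3, -14.9] -0.4 [ 0.25  0.46 -0.44  2.04  0.3   0.7  -0.78]
[479.3, -14.9] -0.2 [ 0.28  0.47 -0.48  2.04  0.33  0.71 -0.61]
[479.3, -14.9] -0.0 [ 0.31  0.47 -0.52  2.04  0.36  0.71 -0.43]
[479.3, -14.9] 0.2 [ 0.34  0.48 -0.56  2.04  0.38  0.72 -0.26]
[479.3, -14.9] 0.4 [ 0.37  0.49 -0.6   2.04  0.41  0.73 -0.08]
[479.3, -14.9] 0.6 [ 0.4   0.5  -0.63  2.04  0.43  0.74  0.09]
[479.3, -14.9] 0.8 [ 0.42  0.5  -0.67  2.04  0.46  0.75  0.27]
[479.3, -14.9] 1.0 [ 0.45  0.51 -0.71  2.04  0.48  0.76  0.45]
[479.3, -14.9] 1.2 [ 0.47  0.52 -0.74  2.03  0.5   0.77  0.63]
[479.3, -14.9] 1.4 [ 0.47  0.52 -0.74  2.03  0.5   0.77  0.83]
[479.3, -14.9] 1.6 [ 0.49  0.53 -0.76  2.03  0.52  0.78  1.01]
```

```bash
cat >> h.py <<'E'
from workcell import *
def F(a):
    x=np.array([np.cos(a),np.sin(a),0]);z=np.array([0,0,-1.]);return np.c_[x,np.cross(z,x),z]
ZG=137.5
def st(msg):
    s=read_state();print(msg,"t%.2f"%s["time"],"gap%.1f"%s["finger_gap"],"pos",np.round(s["eef_pos"],1),"yaw%.3f"%np.arctan2(s["tool_rot"][1][0],s["tool_rot"][0][0]),"f",np.round(s["ft_force"],1))
def meas(tag,cams=("top","scene")):
    p=np.load("pl.npz")
    for n in cams:
        c=camera(n);cv2.imwrite(f"pics/{n}_{tag}.png",c["image"])
        R=onpl(c,*{"top":(290.26,150.78),"scene":(294.3,207.9)}[n],p["c0"],p["n"])
        for ce,a in spot_px(c):
            S=onpl(c,*ce,p["c0"],p["n"]);print(n,ce,a,"need left/up",(R-S)@p["y"],(R-S)@p["up"])
def approach(C,a):
    movep([*C,230],F(a)); st("above")
    print("guard",movel([*C,ZG],max_speed=120,guard=8)); st("down")
def turn(C,a,d,n=3):
    p=read_state()["eef_pos"]
    for i in range(1,n+1): movel(list(p),F(a+d*i/n))
    st("turned")
E
python3 - <<'E'
from h import *
np.set_printoptions(precision=2,suppress=True)
C=[460.2,66.3]
approach(C,.63)
clamp();st("clamp")
turn(C,.63,-.79)
meas("1")
E
```

```text
above t2.49 gap85.0 pos [460.5  65.5 229.9] yaw0.628 f [ 0.5 -1.2  0.3]
guard False
down t3.42 gap85.2 pos [460.5  66.4 138. ] yaw0.630 f [-0.8  0.8  0.3]
clamp t4.02 gap22.1 pos [460.1  66.1 137.8] yaw0.630 f [-2.9 -1.7 10.2]
turned t5.27 gap22.2 pos [459.3  65.9 137.8] yaw-0.156 f [-8.7 -2.2 10.7]
top [287.06 161.58] 31 need left/up -1.4193517078841404 26.310632594097083
scene [286.26 215.78] 23 need left/up -1.1662650837934163 25.310187754916946
```

```bash
python3 - <<'E'
from h import *
np.set_printoptions(precision=2,suppress=True)
open_gripper();p=read_state()["eef_pos"];movel([p[0],p[1],230]);st("up");meas("2")
C=[479.3,-14.9];a=-.09
approach(C,a)
clamp();st("clamp")
turn(C,a,.64)
meas("3")
E
```

```text
up t6.77 gap85.5 pos [459.8  65.9 229.3] yaw-0.160 f [ 0.  -0.2  0.3]
top [287.06 161.58] 31 need left/up -1.4193517078841404 26.310632594097083
scene [286.26 215.78] 23 need left/up -1.1662650837934163 25.310187754916946
above t7.29 gap85.4 pos [479.  -15.8 229.2] yaw-0.092 f [1.6 1.  0. ]
guard False
down t8.21 gap85.3 pos [479.6 -14.6 138. ] yaw-0.090 f [ 0. -0. -0.]
clamp t8.81 gap22.5 pos [478.8 -14.9 137.8] yaw-0.090 f [-6.7  0.5 13.3]
turned t9.91 gap22.3 pos [478.8 -14.9 137.9] yaw0.545 f [-1.3  0.9  5.7]
top [290.97 151.41] 29 need left/up 1.5478760257240718 1.1505374035226894
scene [294.42 208.58] 24 need left/up 1.368266230190111 0.6272825534678029
```

Within about 1.7 mm. Next I release, retreat and check again.

```bash
python3 - <<'E'
from h import *
np.set_printoptions(precision=2,suppress=True)
open_gripper();p=read_state()["eef_pos"];movel([p[0],p[1],260]);wait(.5);st("up");meas("4")
a=cv2.imread("pics/top_4.png")[110:195,220:330];b=cv2.imread("pics/scene_4.png")[150:255,240:330]
cv2.imwrite("pics/z4.png",np.hstack([cv2.resize(a,(440,340),interpolation=0),cv2.resize(b,(291,340),interpolation=0)]))
E
```

```text
up t12.11 gap85.7 pos [478.8 -14.9 259.9] yaw0.550 f [-0.1  0.1 -0.7]
top [290.86 151.39] 28 need left/up 1.3414958060395668 1.1474514341824438
scene [294.42 208.58] 24 need left/up 1.368266230190111 0.6272825534678029
```

View pics/z4.png

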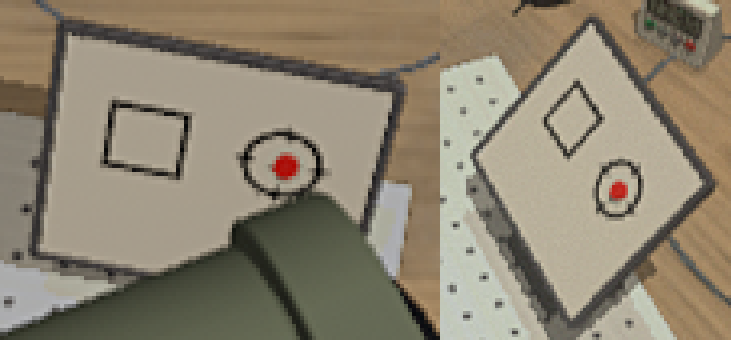

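Both views show the whole red spot inside the ticked ring: top at (291,151), scene at (294,209). The gripper is 90 mm above the knob tops and touches nothing.

```bash
python3 -c "
from workcell import *
finish_job()"
```

```text
the job is handed in; nothing more can be done
```

The laser spot is inside the ring with the ticks, both knobs are released, and the job was handed in at about 12 s of the 45 s allowed.

- **Turns:** I turned the left knob 0.79 rad clockwise and the right knob 0.64 rad counter-clockwise. I planned 0.57 rad for the right knob. Turning the left knob had lowered the spot about 3 mm, so I measured again and turned it further.
- **Final position:** after release, the spot centre was about 1.8 mm (top camera) and 1.5 mm (scene camera) from the ring centre, against the 10 mm limit. The spot moved no more than about 0.2 mm when I let go.
- **Clearance:** the gripper was open above the knobs, with the wrist force near zero.

No check failed. The two cameras agreed to within about 1 mm on the spot's offset from the ring. The force change on clamping the knobs was about 15 N at most.

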